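# Press the bronze bushing home in the pivot bracket

## Task

Take the middle-sized of the three bronze flanged bushings, the one that fits the bore of the pivot bracket, and start it spigot-down in the bore. Press it down until its flange sits fully home, flush on the block, then let go. Leave the large and the small bushing where they stand.

Things in the scene. Friction and masses are not known exactly. Their poses are not given: they have to be found in the camera images.
- bushing: Middle-sized of three like bronze bushings, upright on the bench, 66 mm tall. From the bottom: spigot 32 mm long, 34 mm diameter, its lowest 10 mm tapering to a 26 mm foot; flange 54 mm diameter, 8 mm thick (32 to 40 mm up; its underside is the shoulder); round neck 34 mm diameter (40 to 66 mm up), to grip from above. 0.35 to 0.53 kg. Origin: centre of the foot's underside, z up its axis.
- bore_mouth (a point): Centre of the bore's mouth, in the top of a fixed grey steel block 90 x 90 mm, 60 mm above the bench, on a low plate. Vertical bore 39 mm wide, 4 mm chamfer. A tight cup in it, 14 mm down, stops the bushing 18 mm short of home; push it on down with 12 N (its weight gives 3 to 5) plus 60 N per m/s; no spring-back. Home: bushing's origin 32 mm below this point. z up, x, y along the block's sides.
- large_bushing: Bystander: the large bronze bushing, too big for the bore. 72 mm tall, flange 72 mm and neck 50 mm in diameter. Stands upright on the bench at least 95 mm from the others, centre to centre. Origin at the centre of its underside.
- small_bushing: Bystander: the small bronze bushing, too slim for the bore. 52 mm tall, flange 32 mm and neck 20 mm in diameter. Stands upright on the bench at least 95 mm from the others, centre to centre. Origin at the centre of its underside.

How it is judged:
By the outcome, as a careful person would: the job done as asked, in the order asked, and still so for the second after the job is handed in, with the robot touching nothing.
It also fails if it takes over 42 s, if anything falls off the work surface, if the arm or the gripper's body presses on something with over 40 N, if the wrist force passes 120 N, or if a joint passes its speed limit or range.

## Robot

A 6-joint arm with a two-finger parallel gripper is mounted at the origin on the work surface. World frame = base frame: x ahead of the robot, y to its left, z up, the work surface at z = 0. Lengths are in m, angles in rad, forces in N, time in s.
With the tool pointing down it reaches from about 0.225 to 0.875 m from the base axis. Payload 3.4 kg.
Tool frame: the origin (TCP) lies between the finger pads; the fingertips stand robot.tip_extent ahead of it and the grasp point (between the pads) lies 5 mm behind it (robot.tip_extent is the distance from the TCP to the fingertips, in m); z points along the fingers, y is the line along which they close (so a half turn about z gives the same grasp; the last joint's range is limited). The gripper opens to 85 mm and grips with 20 to 120 N. Pads are 22 mm wide; open, the fingers measure 114 mm over their backs; the gripper's body (76 mm by 85 mm) begins 54 mm behind the grasp point. The pads swing forward as they close: fully open they stand 13 mm farther back than shut.
Start: joints at [0.996, 0.276, 1.505, -0, 1.361, -0.121], TCP at [0.252, 0.517, 0.206] pointing down, gripper open.
Joint ranges: [-2.89, 2.89], [-0.75, 2.08], [0.22, 2.7], [-1.18, 4.32], [0.11, 2.71], [-2.7, 2.7]. Speed limits (rad/s): [2.57, 2.57, 3.14, 3.14, 3.14, 3.14].

## Interface

Orientations are given as [roll, pitch, yaw] about the fixed x, y, z axes, in that order (R = Rz(yaw) Ry(pitch) Rx(roll)).
In Python, from workcell import robot gives the robot as it stands.
- The arm moves only by the tool carry_out, never from a script. Its argument "targets" is a list of rows, each an object of numbers: "wx", "wy", "wz": the turn, a rotation vector about the tool's x, y, z in degrees; "x", "y", "z": the shift along the tool's x, y, z in mm; "fingers": the finger opening in mm, from 0 to 85.4. A call has 1 to 10 rows; each row is the pose to reach, as a shift and turn from the pose commanded when the call began, along the tool's axes at that moment; what a row does not reach only later rows make up. A row lasts 1/8 s, in which the tool goes at most 62.5 mm and 10.7 degrees, less where a joint would pass 70% of its speed; a pose out of reach is approached as far as the arm can. A call with a gripper value outside its range is refused whole. The fingers move at their own pace and stop on an object; the grip force is fixed at half the most. Time passes only in rows, so rows that repeat a pose let the fingers close. It gives the time, the measured TCP pose, the force, the opening and the grip force at its end, in the units of the state.
- robot.observe(): the state, without advancing time (a new reading comes with each control period).
- robot.get_image(name): name is "scene" or "top" or "wrist"; returns (picture, depth): 480x640x3 uint8, blue, green, red; 480x640 float32, m along the optical axis (not along the pixel's ray), 0 where there is no reading.
- robot.calibration(name): a dict with "intrinsics" (3x3 intrinsics, pixels), "extrinsics" (4x4, takes a point from camera to world coordinates). Camera axes: x right, y down, z forward; pixel columns grow to the right and rows downward; lengths in m; the calibration is good to about 2 mm. A picture is of the moment at which its call begins: read the wrist's pose just before it. calibration takes no time and is no camera call; for the wrist camera it gives the pose at the moment of the call.
- robot.hand_in(): hands the job in; it is judged then, once.
The state is a dict: "time": time; "joint_pos": joint angles; "qvel": joint speeds; "tau": joint torques, N m; "position": TCP position; "tool_rot": TCP orientation; "ft_force": force on the tool from outside, world axes, zero at the start; "wrist_torque": the same for the moment, N m; "width": finger opening in m; "grasp_force": force on a finger pad.
Only numpy, scipy, OpenCV 4.12 (cv2) and the standard library are available. Lean on these libraries where they do the work, as an engineer would, in place of code of your own. Each camera call takes 0.05 s, during which the arm holds its last target. There are 200 camera calls.

## Working session

There is one attempt and no reset: what is moved stays moved. The work goes in short steps, Python scripts to look and compute and a tool call to move; the robot and the scene stay as the last step left them, time stands still between calls to the robot, and variables do not carry over. Pictures are saved under pics/ and viewed, at most 10 in all, crops included, and the job is handed in when it is done.

Besides the shell and the picture viewer there is one more tool, called after "Emit:" as name(argument=value, ...), one argument or row to a line, values as JSON. carry_out: Moves the arm, as the interface text tells. Its arguments: {"type":"object","properties":{"targets":{"type":"array","items":{"type":"object","properties":{"wx":{"type":"number"},"wy":{"type":"number"},"wz":{"type":"number"},"x":{"type":"number"},"y":{"type":"number"},"z":{"type":"number"},"fingers":{"type":"number"}}}}},"required":["targets"]}

```bash
mkdir -p pics; ls; python3 - <<'E'
from workcell import robot
import cv2,numpy as np
print(robot.observe(), robot.tip_extent)
ims=[]
for n in("top","scene"):
    c=robot.calibration(n);p,d=robot.get_image(n)
    cv2.imwrite(f"pics/{n}0.png",p);np.savez(f"{n}0.npz",p=p,d=d,K=c["intrinsics"],T=c["extrinsics"])
    print(n,c)
E
```

```text
pics
{'time': 0.0, 'joint_pos': array([ 9.95993051e-01,  2.76599299e-01,  1.50615274e+00,  4.09484083e-06,
        1.36069860e+00, -1.21009244e-01]), 'qvel': array([ 0.00024448, -0.00135654,  0.00147588,  0.00050762,  0.00069916,
       -0.00119347]), 'tau': array([-2.78164125e-04, -4.16783667e+01, -2.45805573e+01, -6.25831444e-05,
        1.10862535e-02,  6.40235513e-06]), 'position': array([0.2517563 , 0.51630695, 0.20542949]), 'tool_rot': array([-3.13974874e+00, -2.28258542e-04,  2.68779755e+00]), 'ft_force': array([ 0.16174296, -0.04771626, -0.39111789]), 'wrist_torque': array([0.05964824, 0.00453195, 0.01010466]), 'grasp_force': 0.0, 'width': 0.08541433264760052} 0.014
top {'intrinsics': array([[462.33644966,   0.        , 324.90139201],
       [  0.        , 462.33644966, 246.51937609],
       [  0.        ,   0.        ,   1.        ]]), 'extrinsics': array([[ 0.01066815, -0.98381101,  0.17889125,  0.42377687],
       [-0.99922162, -0.00369374,  0.03927473, -0.04088535],
       [-0.03797814, -0.179171  , -0.98308464,  0.79338986],
       [ 0.        ,  0.        ,  0.        ,  1.        ]])}
scene {'intrinsics': array([[510.43304468,   0.        , 329.65848094],
       [  0.        , 510.43304468, 250.29582621],
       [  0.        ,   0.        ,   1.        ]]), 'extrinsics': array([[ 0.81977462,  0.39360165, -0.41598957,  0.88769358],
       [ 0.57267574, -0.56781941,  0.59128979, -0.53077197],
       [-0.00347432, -0.7229515 , -0.69089005,  0.63472355],
       [ 0.        ,  0.        ,  0.        ,  1.        ]])}
```

View pics/top0.png

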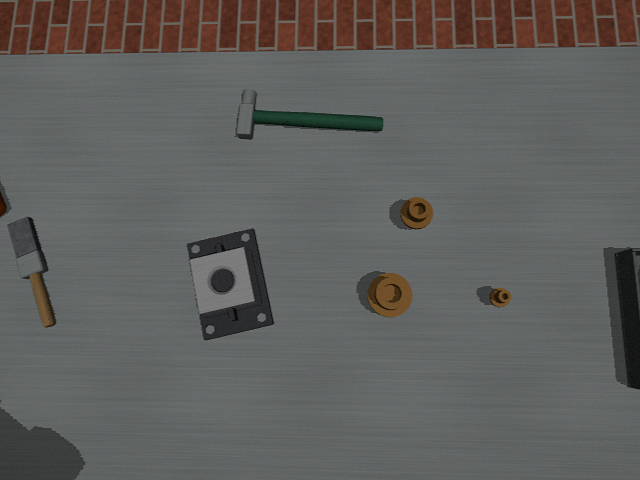

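View pics/scene0.png

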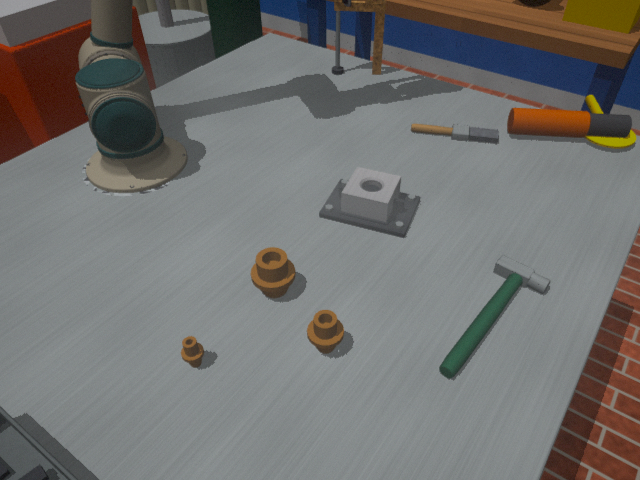

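The top view shows the middle bushing at about (417,212), the large one at (390,294), the small one at (501,297) and the bore at (222,280). In the scene view the middle bushing is at (325,330) and the bore at (373,185).

```bash
cat > h.py <<'E'
import numpy as np,cv2
from scipy.spatial.transform import Rotation as R
def ray(u,v,K,T,z):
    d=T[:3,:3]@np.linalg.solve(K,[u,v,1.]);o=T[:3,3]
    return o+d*(z-o[2])/d[2]
def cloud(d,K,T):
    v,u=np.indices(d.shape);P=np.stack([(u-K[0,2])/K[0,0]*d,(v-K[1,2])/K[1,1]*d,d],-1)
    return P@T[:3,:3].T+T[:3,3]
def bronze(p):
    h=cv2.cvtColor(p,cv2.COLOR_BGR2HSV);return cv2.inRange(h,(8,110,50),(22,255,255))
def totool(dw,rot): # world shift (m) -> tool axes mm
    return R.from_euler('xyz',rot).inv().apply(dw)*1000
def circ(xy):
    A=np.c_[2*xy,np.ones(len(xy))];s=np.linalg.lstsq(A,(xy**2).sum(1),rcond=None)[0]
    return s[:2],np.sqrt(s[2]+s[:2]@s[:2])
E
python3 - <<'E'
from h import *
from workcell import robot
f=np.load("top0.npz");p,d,K,T=f["p"],f["d"],f["K"],f["T"]
W=cloud(d,K,T);n,l,s,c=cv2.connectedComponentsWithStats(bronze(p))
for i in range(1,n):
    if 60<s[i,4]<3000 and c[i][1]>150 and 300<c[i][0]<550:
        P=W[(l==i)&(d>0)];zt=np.percentile(P[:,2],97);m=P[P[:,2]>zt-.006]
        cs,_=cv2.findContours((l==i).astype(np.uint8),0,1)
        e=cv2.fitEllipse(cs[0]);print(c[i],s[i,4],"ztop",zt,"neck mid",(m.max(0)+m.min(0))/2,"outline",e,"ray z.04",ray(*e[0],K,T,.04))
g=cv2.cvtColor(p,cv2.COLOR_BGR2GRAY)
hs=cv2.cvtColor(p,cv2.COLOR_BGR2HSV)
roi=g[240:325,185:262]
m=(roi>160).astype(np.uint8)
cs,h=cv2.findContours(m,cv2.RETR_CCOMP,cv2.CHAIN_APPROX_NONE)
for q,hh in zip(cs,h[0]):
    if len(q)>25:
        q=q+np.array([[185,240]]);
        if hh[3]>=0:
            e=cv2.fitEllipse(q);print("hole",e,ray(*e[0],K,T,.06))
        else:
            r=cv2.minAreaRect(q);B=np.array([ray(*b,K,T,.06) for b in cv2.boxPoints(r)]);print("block",r,B.mean(0),np.linalg.norm(np.diff(B,axis=0),axis=1),np.arctan2(*(B[1]-B[0])[1::-1]))
print(W[262:270,200:206,2].mean(), g[250:310:4,222])
o=robot.observe();print(o["position"],R.from_euler('xyz',o["tool_rot"]).as_matrix())
w=robot.calibration("wrist");print(w)
E
```

```text
[416.5256975  212.35389134] 681 ztop 0.06732196089102746 neck mid [ 0.61951122 -0.16255168  0.0654141 ] outline ((416.3941955566406, 212.46109008789062), (30.179452896118164, 31.3727970123291), 95.69065856933594) ray z.04 [ 0.619158  -0.1628207  0.04     ]
[389.52457912 294.59191919] 1485 ztop 0.07368384559217524 neck mid [ 0.48248144 -0.11526501  0.07167106] outline ((389.450927734375, 294.63116455078125), (43.16158676147461, 43.60600662231445), 141.9089813232422) ray z.04 [ 0.48213323 -0.11615979  0.04      ]
[500.09349593 296.89430894] 246 ztop 0.053439930529171106 neck mid [ 0.48055954 -0.29519009  0.05138323] outline ((499.9454345703125, 296.93060302734375), (18.246728897094727, 19.864093780517578), 96.6580581665039) ray z.04 [ 0.4798253  -0.29234198  0.04      ]Traceback (most recent call last):
  File "<stdin>", line 15, in <module>
TypeError: 'NoneType' object is not subscriptable
```

```bash
python3 - <<'E'
from h import *
from workcell import robot
f=np.load("top0.npz");p,d,K,T=f["p"],f["d"],f["K"],f["T"]
W=cloud(d,K,T)
g=cv2.cvtColor(p,cv2.COLOR_BGR2GRAY);print(g[280,180:275:3])
roi=g[225:345,180:280];t,m=cv2.threshold(roi,0,1,cv2.THRESH_OTSU);t=120;m=(roi>t).astype(np.uint8);m=((W[225:345,180:280,2]>.05)&(W[225:345,180:280,2]<.07)).astype(np.uint8)
cs,h=cv2.findContours(m,cv2.RETR_CCOMP,cv2.CHAIN_APPROX_NONE)
for q,hh in zip(cs,h[0]):
    if len(q)>25:
        q=q+np.array([[180,225]])
        if hh[3]>=0:
            e=cv2.fitEllipse(q);print("hole",e,ray(*e[0],K,T,.06))
        else:
            r=cv2.minAreaRect(q);B=np.array([ray(*b,K,T,.06) for b in cv2.boxPoints(r)]);print("block",r,B.mean(0),np.linalg.norm(np.diff(B,axis=0),axis=1),np.arctan2(*(B[1]-B[0])[1::-1]))
print(np.median(W[225:345,180:280,2][m>0]))
o=robot.observe();print(o["position"],R.from_euler('xyz',o["tool_rot"]).as_matrix())
w=robot.calibration("wrist");print(w)
print(totool(np.array([.619,-.163,.2])-o["position"],o["tool_rot"]))
E
```

```text
[102 102 102 102  75 125 121 124 125 107  78  44  45  37  44  46  46  41
  72 123 124 122 123 128  41  45  42  44  32 102 102 102]
block ((221.25881958007812, 280.1647033691406), (56.18498992919922, 58.35429763793945), 77.47119140625) [0.50217697 0.15454968 0.06      ] [0.09475434 0.09147989 0.09264368] -1.3446451337060765
hole ((222.07601928710938, 280.06378173828125), (23.150827407836914, 24.793481826782227), 34.68770217895508) [0.50184997 0.15310162 0.06      ]
0.05963720957794383
[0.25179285 0.51635809 0.2055349 ] [[-8.98791115e-01  4.38376248e-01 -8.92047339e-04]
 [ 4.38377110e-01  8.98790092e-01 -1.37090200e-03]
 [ 2.00792434e-04 -1.62320767e-03 -9.99998662e-01]]
{'intrinsics': array([[416.80002269,   0.        , 319.75810548],
       [  0.        , 416.80002269, 242.52564368],
       [  0.        ,   0.        ,   1.        ]]), 'extrinsics': array([[ 0.43710997,  0.86017802,  0.26273302,  0.18528763],
       [ 0.89940647, -0.41749226, -0.12949215,  0.55040918],
       [-0.0016973 ,  0.29290609, -0.95613971,  0.37451994],
       [ 0.        ,  0.        ,  0.        ,  1.        ]])}
[-627.85866846 -449.61644157    6.13865563]
```

Emit:
carry_out(
  targets=[
    {"x":-628,"y":-450,"z":20},
    {"x":-628,"y":-450,"z":20},
    {"x":-628,"y":-450,"z":20},
    {"x":-628,"y":-450,"z":20},
    {"x":-628,"y":-450,"z":20},
    {"x":-628,"y":-450,"z":20},
    {"x":-628,"y":-450,"z":20},
    {"x":-628,"y":-450,"z":20},
    {"x":-628,"y":-450,"z":20},
    {"x":-628,"y":-450,"z":20},
  ],
)

```text
$.targets[0]: bad value
```

```bash
python3 - <<'E'
from h import *
from workcell import robot
o=robot.observe();print(o["time"],o["position"],o["tool_rot"],totool(np.array([.619,-.163,.18])-o["position"],o["tool_rot"]))
E
```

```text
0.1 [0.25179285 0.51635809 0.2055349 ] [-3.13996945e+00 -2.00792435e-04  2.68780040e+00] [-627.86268431 -449.58397742   26.13862888]
```

Emit:
carry_out(
  targets=[
    {"x":-50,"y":-36,"z":2,"wx":0,"wy":0,"wz":0,"fingers":85},
    {"x":-100,"y":-72,"z":4,"wx":0,"wy":0,"wz":0,"fingers":85},
    {"x":-150,"y":-107,"z":6,"wx":0,"wy":0,"wz":0,"fingers":85},
    {"x":-200,"y":-143,"z":8,"wx":0,"wy":0,"wz":0,"fingers":85},
    {"x":-250,"y":-179,"z":10,"wx":0,"wy":0,"wz":0,"fingers":85},
    {"x":-300,"y":-215,"z":12,"wx":0,"wy":0,"wz":0,"fingers":85},
    {"x":-350,"y":-250,"z":14,"wx":0,"wy":0,"wz":0,"fingers":85},
    {"x":-400,"y":-286,"z":16,"wx":0,"wy":0,"wz":0,"fingers":85},
    {"x":-450,"y":-322,"z":18,"wx":0,"wy":0,"wz":0,"fingers":85},
    {"x":-500,"y":-358,"z":20,"wx":0,"wy":0,"wz":0,"fingers":85},
  ],
)

```text
time: 1.35
position: [0.545, -0.0259, 0.1859]
tool_rot: [3.141, -0.0, 2.687]
ft_force: [0.4, 0.4, 1.2]
width: 0.0852
grasp_force: 0.0
```

```bash
python3 - <<'E'
from h import *
from workcell import robot
o=robot.observe();print(o["time"],o["position"],o["tool_rot"],totool(np.array([.619,-.163,.18])-o["position"],o["tool_rot"]))
E
```

```text
1.35 [ 0.5450332  -0.02594085  0.18593462] [ 3.14117806e+00 -4.96468942e-04  2.68742281e+00] [-126.60148732  -90.71682603    5.83415332]
```

Emit:
carry_out(
  targets=[
    {"x":-50,"y":-36,"z":0,"wx":0,"wy":0,"wz":0,"fingers":85},
    {"x":-95,"y":-68,"z":0,"wx":0,"wy":0,"wz":0,"fingers":85},
    {"x":-127,"y":-91,"z":5,"wx":0,"wy":0,"wz":0,"fingers":85},
    {"x":-127,"y":-91,"z":5,"wx":0,"wy":0,"wz":0,"fingers":85},
    {"x":-127,"y":-91,"z":5,"wx":0,"wy":0,"wz":0,"fingers":85},
  ],
)

```text
time: 1.98
position: [0.6181, -0.161, 0.1806]
tool_rot: [3.141, -0.002, 2.688]
ft_force: [-1.2, -0.3, -0.3]
width: 0.0849
grasp_force: 0.0
```

```bash
python3 - <<'E'
from h import *
from workcell import robot
o=robot.observe();c=robot.calibration("wrist");p,d=robot.get_image("wrist");K,T=c["intrinsics"],c["extrinsics"]
cv2.imwrite("pics/w1.png",p)
print(o["time"],o["position"],o["tool_rot"])
W=cloud(d,K,T);n,l,s,cc=cv2.connectedComponentsWithStats(bronze(p))
for i in range(1,n):
    if s[i,4]>300:
        P=W[(l==i)&(d>0)];t=P[np.abs(P[:,2]-.066)<.004];f=P[np.abs(P[:,2]-.04)<.003]
        print(cc[i],s[i],"z99",np.percentile(P[:,2],99))
        for q in(t,f):
            if len(q)>30:
                h=cv2.convexHull(q[:,:2].astype(np.float32))[:,0]; print(len(q),circ(h.astype(float)),cv2.minEnclosingCircle(h))
E
```

```text
1.975 [ 0.61806677 -0.16099439  0.18059086] [ 3.14111108e+00 -2.23426344e-03  2.68751944e+00]
[292.39943543  28.40790402] [ 238    0  109   69 5668] z99 0.07469578473989358
35 (array([ 0.49103614, -0.11560716]), np.float64(0.02069456276471225)) ((0.49464890360832214, -0.11609956622123718), 0.022344110533595085)
889 (array([ 0.48550674, -0.11539284]), np.float64(0.03408853547159989)) ((0.48460158705711365, -0.11461994051933289), 0.035441115498542786)
[ 72.86527514 128.81024668] [  44  108   61   44 1581] z99 0.054642470239897545
82 (array([ 0.48278778, -0.29129188]), np.float64(0.008184192073754221)) ((0.4834679365158081, -0.2910127639770508), 0.009412791579961777)
[319.53502415 220.30283816] [ 285  186   69   69 3312] z99 0.06871977493953452
1192 (array([ 0.62084943, -0.16120003]), np.float64(0.016853419525061242)) ((0.6208686828613281, -0.1611705869436264), 0.017191391438245773)
1658 (array([ 0.62071113, -0.16100754]), np.float64(0.026472334647458563)) ((0.6206628084182739, -0.16101345419883728), 0.0269367303699255)
```

View pics/w1.png

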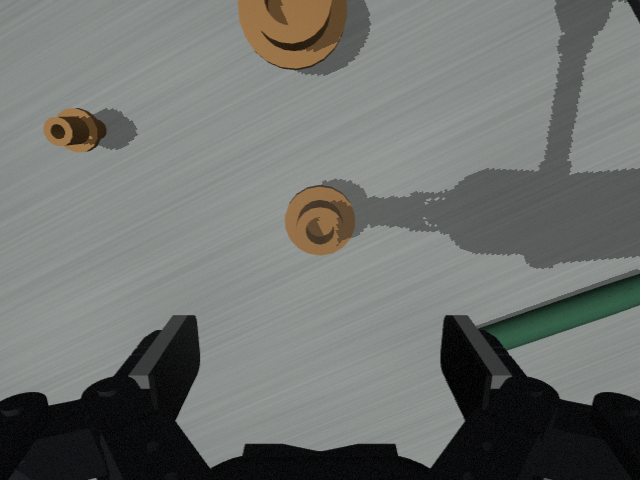

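The wrist view shows the middle bushing centred at (320,220), clear of the large one (292,28) and the small one (73,129). I'll descend and grip the neck.

Emit:
carry_out(
  targets=[
    {"x":-2,"y":1,"z":45,"wx":0,"wy":0,"wz":0,"fingers":85},
    {"x":-2,"y":1,"z":80,"wx":0,"wy":0,"wz":0,"fingers":85},
    {"x":-2,"y":1,"z":105,"wx":0,"wy":0,"wz":0,"fingers":85},
    {"x":-2,"y":1,"z":118,"wx":0,"wy":0,"wz":0,"fingers":85},
    {"x":-2,"y":1,"z":123,"wx":0,"wy":0,"wz":0,"fingers":85},
    {"x":-2,"y":1,"z":123,"wx":0,"wy":0,"wz":0,"fingers":25},
    {"x":-2,"y":1,"z":123,"wx":0,"wy":0,"wz":0,"fingers":25},
    {"x":-2,"y":1,"z":123,"wx":0,"wy":0,"wz":0,"fingers":25},
    {"x":-2,"y":1,"z":123,"wx":0,"wy":0,"wz":0,"fingers":25},
    {"x":-2,"y":1,"z":123,"wx":0,"wy":0,"wz":0,"fingers":25},
  ],
)

```text
time: 3.28
position: [0.6211, -0.1616, 0.0584]
tool_rot: [3.142, 0.0, 2.688]
ft_force: [-0.7, -0.4, 0.7]
width: 0.0254
grasp_force: 0.0
```

```bash
python3 - <<'E'
from workcell import robot
o=robot.observe();print(o)
E
```

```text
{'time': 3.275, 'joint_pos': array([-3.62995222e-01,  4.81374426e-01,  1.56644055e+00,  6.81238863e-05,
        1.09352376e+00, -1.47994370e+00]), 'qvel': array([ 3.87775124e-04,  1.43904604e-03, -4.19999553e-05,  1.51606622e-04,
       -1.04758880e-03,  7.05886931e-04]), 'tau': array([ 4.85398108e-03, -5.04086852e+01, -2.13833338e+01,  6.77479766e-04,
       -2.21537870e-03,  1.90279758e-05]), 'position': array([ 0.62108506, -0.16164173,  0.05844235]), 'tool_rot': array([3.14150935e+00, 2.47382690e-04, 2.68771351e+00]), 'ft_force': array([-0.738522  , -0.42446953,  0.68437003]), 'wrist_torque': array([-0.02544172,  0.0035543 ,  0.06099411]), 'grasp_force': 0.0, 'width': 0.02541744973955264}
```

```bash
python3 - <<'E'
from workcell import robot
import cv2,numpy as np
p,_=robot.get_image("wrist");q,_=robot.get_image("scene")
cv2.imwrite("pics/w2.png",np.hstack([cv2.resize(p,(400,300)),q[200:500,200:600][:300]] if 0 else [cv2.resize(p,(400,300)),cv2.resize(q[230:430,200:467],(400,300))]))
E
```

```text
(no output)
```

View pics/w2.png

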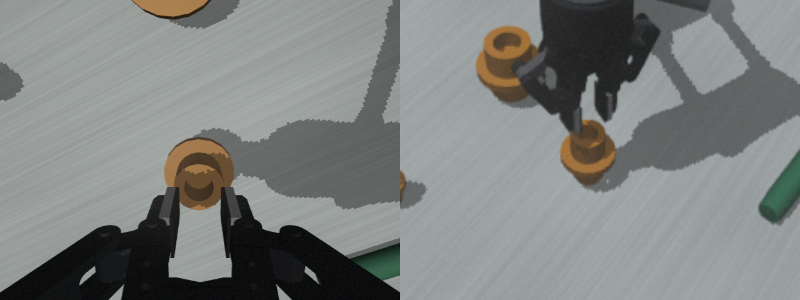

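The wrist half (left) shows the fingertips at (180–220,188), over or behind the neck at (198,182). The scene half shows the bushing still upright with the fingers at or behind its rim, so nothing was gripped. I'll check with depth.

```bash
python3 - <<'E'
from h import *
from workcell import robot
for n in("wrist","top","scene"):
    c=robot.calibration(n);p,d=robot.get_image(n);K,T=c["intrinsics"],c["extrinsics"]
    W=cloud(d,K,T);b=bronze(p)>0;near=(np.hypot(W[...,0]-.62,W[...,1]+.162)<.06)&(d>0)
    P=W[b&near];t=P[np.abs(P[:,2]-.066)<.006];f=P[np.abs(P[:,2]-.04)<.004]
    print(n,"z99",np.percentile(P[:,2],[50,90,99]),[ (len(q),cv2.minEnclosingCircle(q[:,:2].astype(np.float32))) for q in(t,f) if len(q)>20])
    dark=(p.max(2)<60)&near&(W[...,2]>.03)&(W[...,2]<.15)&~b
    F=W[dark];print(" fingers",len(F),np.percentile(F[:,2],[0.5,2,5,20]), F[F[:,2]<np.percentile(F[:,2],5)].mean(0))
    if n=="wrist":
        print(" d tip", d[300:330:6,272:282:3], d[290,310:330:5])
E
```

```text
wrist z99 [0.04890074 0.06766622 0.06852705] [(3554, ((0.620768129825592, -0.16104473173618317), 0.017416231334209442)), (3678, ((0.6203851699829102, -0.1608162373304367), 0.026778386905789375))]
 fingers 24710 [0.09056114 0.09632756 0.1045047  0.1296575 ] [ 0.6168278  -0.15849354  0.09717708]
 d tip [[0.15010415 0.15071386 0.14910123 0.1501824 ]
 [0.14536363 0.14526458 0.14520717 0.14624122]
 [0.14036815 0.14088976 0.14235151 0.14103132]
 [0.13562211 0.13669334 0.13692503 0.13664235]
 [0.13292763 0.13387206 0.13239944 0.13618596]] [0.19604577 0.19483234 0.1948459  0.1952688 ]
top z99 [0.461569   0.47298975 0.47812492] []Traceback (most recent call last):
  File "<stdin>", line 9, in <module>
    return _quantile_unchecked(
        a, q, axis, out, overwrite_input, method, keepdims, weights)
    return _ureduce(a,
                    func=_quantile_ureduce_func,
    ...<5 lines>...
                    overwrite_input=overwrite_input,
                    method=method)
    r = func(a, **kwargs)
    result = _quantile(arr,
                       quantiles=q,
    ...<2 lines>...
                       out=out,
                       weights=wgt)
    slices_having_nans = np.isnan(arr[-1, ...])
                                  ~~~^^^^^^^^^
IndexError: index -1 is out of bounds for axis 0 with size 0
```

```bash
python3 - <<'E'
from h import *
from workcell import robot
c=robot.calibration("scene");p,d=robot.get_image("scene");K,T=c["intrinsics"],c["extrinsics"]
W=cloud(d,K,T);near=(np.hypot(W[...,0]-.62,W[...,1]+.162)<.05)&(d>0)&(p.max(2)<90)&(W[...,2]>.03)
print("fingers z",np.percentile(W[near][:,2],[0.5,2,5,20]))
for z in(.044,.066,.09):
    for s in(-1,1):
        P=np.r_[np.array([.621,-.1616])+s*.014*np.array([.438,.899]),z];q=T[:3,:3].T@(P-T[:3,3]);print(z,s,(K@q/q[2])[:2])
from scipy.ndimage import zoom
cv2.imwrite("pics/s3.png",cv2.resize(p[260:380,240:400],(800,600),interpolation=cv2.INTER_CUBIC))
E
```

```text
fingers z [0.04526929 0.06350111 0.11585321 0.18863355]
0.044 -1 [317.53640192 331.9716115 ]
0.044 1 [334.52326567 324.3855203 ]
0.066 -1 [317.22512803 322.38383255]
0.066 1 [334.57130632 314.76814851]
0.09 -1 [316.87015453 311.45002913]
0.09 1 [334.62605865 303.80714992]
```

View pics/s3.png

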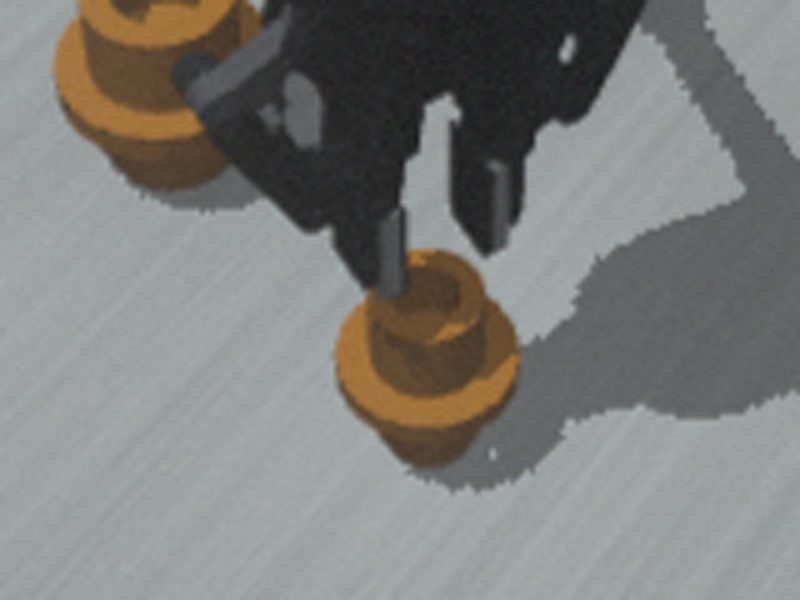

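The crop shows both fingertips above the neck rim, at about (390,297) and (492,255). That puts the tips near z≈0.085, about 40 mm higher than tip_extent implies. I'll trust the cameras: open, go 37 mm lower and grip again.

Emit:
carry_out(
  targets=[
    {"x":0,"y":0,"z":0,"wx":0,"wy":0,"wz":0,"fingers":85},
    {"x":0,"y":0,"z":0,"wx":0,"wy":0,"wz":0,"fingers":85},
    {"x":0,"y":0,"z":0,"wx":0,"wy":0,"wz":0,"fingers":85},
    {"x":0,"y":0,"z":10,"wx":0,"wy":0,"wz":0,"fingers":85},
    {"x":0,"y":0,"z":18,"wx":0,"wy":0,"wz":0,"fingers":85},
    {"x":0,"y":0,"z":24,"wx":0,"wy":0,"wz":0,"fingers":85},
    {"x":0,"y":0,"z":24,"wx":0,"wy":0,"wz":0,"fingers":85},
  ],
)

```text
time: 4.4
position: [0.6205, -0.1613, 0.0333]
tool_rot: [-3.142, -0.002, 2.688]
ft_force: [-0.6, -0.6, 1.0]
width: 0.0852
grasp_force: 0.0
```

```bash
python3 - <<'E'
from h import *
from workcell import robot
o=robot.observe();print(o["position"],o["width"],o["ft_force"])
p,d=robot.get_image("wrist");q,_=robot.get_image("scene")
cv2.imwrite("pics/w4.png",np.hstack([cv2.resize(p,(400,300)),cv2.resize(q[260:380,240:400],(400,300))]))
E
```

```text
[ 0.62046327 -0.16134812  0.03332422] 0.08515747410175173 [-0.63687811 -0.61933747  1.03273116]
```

View pics/w4.png

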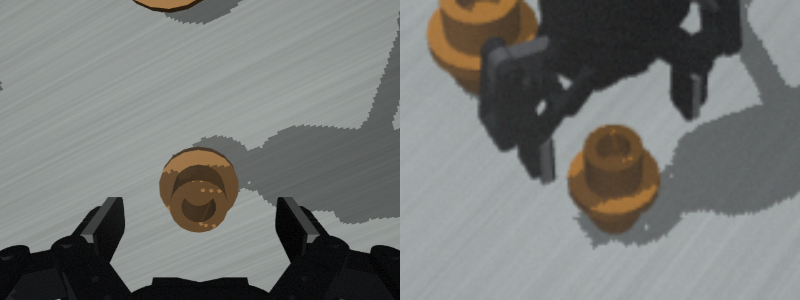

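The wrist half shows the bushing at (198,190), centred between the open fingers, with no contact. I'll go 15 mm lower and close.

Emit:
carry_out(
  targets=[
    {"x":0,"y":0,"z":8,"wx":0,"wy":0,"wz":0,"fingers":85},
    {"x":0,"y":0,"z":15,"wx":0,"wy":0,"wz":0,"fingers":85},
    {"x":0,"y":0,"z":15,"wx":0,"wy":0,"wz":0,"fingers":25},
    {"x":0,"y":0,"z":15,"wx":0,"wy":0,"wz":0,"fingers":25},
    {"x":0,"y":0,"z":15,"wx":0,"wy":0,"wz":0,"fingers":25},
    {"x":0,"y":0,"z":15,"wx":0,"wy":0,"wz":0,"fingers":25},
    {"x":0,"y":0,"z":15,"wx":0,"wy":0,"wz":0,"fingers":25},
  ],
)

```text
time: 5.38
position: [0.6213, -0.1617, 0.0198]
tool_rot: [3.142, 0.001, 2.688]
ft_force: [-0.7, -0.6, 3.6]
width: 0.0322
grasp_force: 59.6
```

Emit:
carry_out(
  targets=[
    {"x":0,"y":0,"z":-20,"wx":0,"wy":0,"wz":0,"fingers":25},
    {"x":0,"y":0,"z":-55,"wx":0,"wy":0,"wz":0,"fingers":25},
    {"x":0,"y":0,"z":-90,"wx":0,"wy":0,"wz":0,"fingers":25},
    {"x":30,"y":28,"z":-110,"wx":0,"wy":0,"wz":0,"fingers":25},
    {"x":70,"y":66,"z":-110,"wx":0,"wy":0,"wz":0,"fingers":25},
    {"x":112,"y":105,"z":-110,"wx":0,"wy":0,"wz":0,"fingers":25},
    {"x":154,"y":145,"z":-110,"wx":0,"wy":0,"wz":0,"fingers":25},
    {"x":190,"y":179,"z":-110,"wx":0,"wy":0,"wz":0,"fingers":25},
    {"x":212,"y":200,"z":-110,"wx":0,"wy":0,"wz":0,"fingers":25},
    {"x":217,"y":204,"z":-110,"wx":0,"wy":0,"wz":0,"fingers":25},
  ],
)

```text
time: 6.62
position: [0.5134, 0.1187, 0.1283]
tool_rot: [-3.141, -0.003, 2.691]
ft_force: [0.2, -0.3, -4.9]
width: 0.0322
grasp_force: 60.7
```

Emit:
carry_out(
  targets=[
    {"x":0,"y":0,"z":0,"wx":0,"wy":0,"wz":0,"fingers":25},
    {"x":0,"y":0,"z":0,"wx":0,"wy":0,"wz":0,"fingers":25},
  ],
)

```text
time: 6.88
position: [0.5158, 0.1159, 0.129]
tool_rot: [-3.141, 0.0, 2.687]
ft_force: [0.1, 0.1, -4.4]
width: 0.0319
grasp_force: 60.7
```

```bash
cat > bore.py <<'E'
from h import *
from workcell import robot
import sys
o=robot.observe();c=robot.calibration("wrist");p,d=robot.get_image("wrist");K,T=c["intrinsics"],c["extrinsics"]
W=cloud(d,K,T)
cv2.imwrite(f"pics/{sys.argv[1]}.png",p)
print(o["time"],o["position"],o["tool_rot"],o["ft_force"],o["width"],o["grasp_force"])
b=(bronze(p)>0)&(d>0);P=W[b&(np.hypot(W[...,0]-o["position"][0],W[...,1]-o["position"][1])<.06)]
zt=np.percentile(P[:,2],98);zf=zt-.026
print("neck top z",zt,"foot z",zt-.067)
for z in(zt-.001,zf):
    q=P[np.abs(P[:,2]-z)<.004]
    if len(q)>30: print("bushing",z,cv2.minEnclosingCircle(q[:,:2].astype(np.float32)),circ(cv2.convexHull(q[:,:2].astype(np.float32))[:,0].astype(float)))
m=((W[...,2]>.054)&(W[...,2]<.067)&(d>0)&(p.min(2)>85)&~b).astype(np.uint8)
m=cv2.morphologyEx(m,cv2.MORPH_CLOSE,np.ones((3,3)))
cs,h=cv2.findContours(m,cv2.RETR_CCOMP,cv2.CHAIN_APPROX_NONE)
for q,hh in zip(cs,h[0]):
    if len(q)>60:
        X=np.array([ray(*a,K,T,.06)[:2] for a in q[:,0]])
        if hh[3]>=0: print("hole px",q[:,0].mean(0),len(q),circ(X),np.std(np.linalg.norm(X-circ(X)[0],axis=1)))
        else:
            r=cv2.minAreaRect((X*1000).astype(np.float32));print("block",r)
E
python3 bore.py w5
```

```text
6.875 [0.51582402 0.11591142 0.12898571] [-3.14101381e+00  1.11781697e-04  2.68686595e+00] [ 0.10282537  0.09027547 -4.4016729 ] 0.03192418027097679 60.73385238647461
neck top z 0.17752616385993772 foot z 0.11052616385993771
bushing 0.17652616385993772 ((0.5161241888999939, 0.11726532131433487), 0.017862364649772644) (array([0.51578497, 0.11746191]), np.float64(0.017004811167625096))
bushing 0.15152616385993772 ((0.5122382640838623, 0.11876675486564636), 0.026643654331564903) (array([0.51197642, 0.11940888]), np.float64(0.023895354979750916))
block ((503.8255310058594, 156.38906860351562), (90.886474609375, 90.52175903320312), 13.723410606384277)
hole px [370.96791444 196.        ] 187 (array([0.50279882, 0.1563252 ]), np.float64(0.01919369043277924)) 0.00028898122732350047
```

View pics/w5.png

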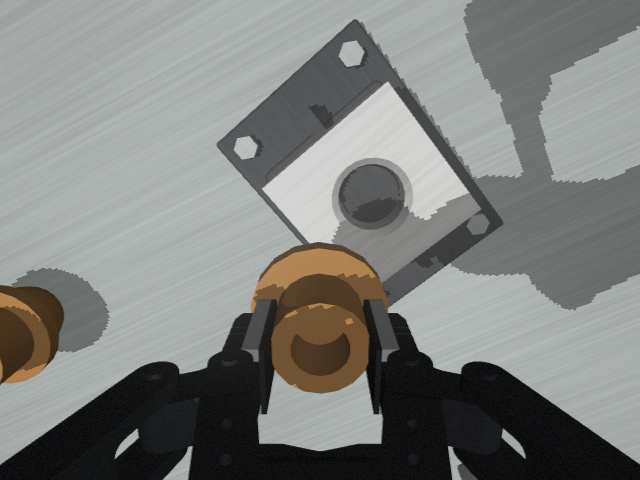

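The wrist view shows the bushing held square between the pads at (320,345), with the bore ahead at (371,196). Wrist and top measurements agree on the offset to within 1 mm, so I'll move over the bore and start the spigot in.

Emit:
carry_out(
  targets=[
    {"x":18,"y":20,"z":0,"wx":0,"wy":0,"wz":0,"fingers":25},
    {"x":28,"y":30,"z":0,"wx":0,"wy":0,"wz":0,"fingers":25},
    {"x":28,"y":30,"z":15,"wx":0,"wy":0,"wz":0,"fingers":25},
    {"x":28,"y":30,"z":30,"wx":0,"wy":0,"wz":0,"fingers":25},
    {"x":28,"y":30,"z":40,"wx":0,"wy":0,"wz":0,"fingers":25},
    {"x":28,"y":30,"z":40,"wx":0,"wy":0,"wz":0,"fingers":25},
  ],
)

```text
time: 7.68
position: [0.5026, 0.1555, 0.0879]
tool_rot: [-3.14, -0.002, 2.687]
ft_force: [-0.1, -0.5, -4.4]
width: 0.0321
grasp_force: 60.7
```

```bash
python3 bore.py w6; python3 - <<'E'
from workcell import robot
import cv2,numpy as np
p=cv2.imread("pics/w6.png");q,_=robot.get_image("scene")
cv2.imwrite("pics/w6b.png",np.hstack([cv2.resize(p,(400,300)),cv2.resize(q[120:240,300:460],(400,300))]))
E
```

```text
7.675 [0.50255823 0.15552282 0.0878677 ] [-3.13977720e+00 -2.32899159e-03  2.68720925e+00] [-0.06979575 -0.46748731 -4.42092725] 0.032070090304016 60.71900010108948
neck top z 0.1363870469515933 foot z 0.06938704695159328
bushing 0.1353870469515933 ((0.5029757022857666, 0.15759336948394775), 0.017877811565995216) (array([0.50270202, 0.15710724]), np.float64(0.017083750192680047))
bushing 0.11038704695159329 ((0.4994596540927887, 0.15822693705558777), 0.026421785354614258) (array([0.49792261, 0.15906549]), np.float64(0.02342216068571306))
block ((503.9354248046875, 156.18844604492188), (91.08393859863281, 90.81512451171875), 13.6530179977417)
```

View pics/w6b.png

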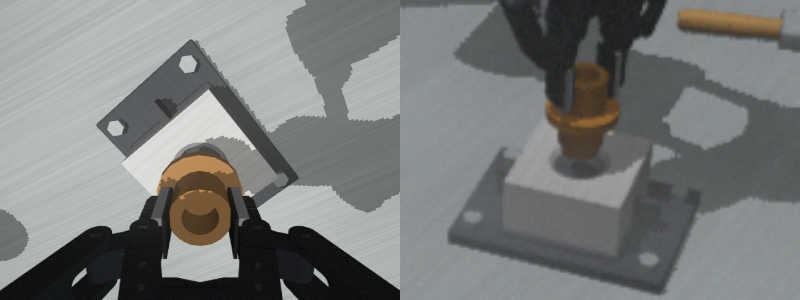

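The scene half shows the spigot hanging centred over the mouth (about (580,160)), with under 1.5 mm of offset by measurement. I'll descend with a 1 mm correction.

Emit:
carry_out(
  targets=[
    {"x":-1,"y":-0.5,"z":6,"wx":0,"wy":0,"wz":0,"fingers":25},
    {"x":-1,"y":-0.5,"z":12,"wx":0,"wy":0,"wz":0,"fingers":25},
    {"x":-1,"y":-0.5,"z":17,"wx":0,"wy":0,"wz":0,"fingers":25},
    {"x":-1,"y":-0.5,"z":20,"wx":0,"wy":0,"wz":0,"fingers":25},
    {"x":-1,"y":-0.5,"z":20,"wx":0,"wy":0,"wz":0,"fingers":25},
  ],
)

```text
time: 8.4
position: [0.5039, 0.1553, 0.069]
tool_rot: [-3.141, -0.0, 2.688]
ft_force: [-0.6, -0.4, -4.6]
width: 0.032
grasp_force: 60.7
```

Emit:
carry_out(
  targets=[
    {"x":0,"y":0,"z":2,"wx":0,"wy":0,"wz":0,"fingers":25},
    {"x":0,"y":0,"z":4,"wx":0,"wy":0,"wz":0,"fingers":25},
    {"x":0,"y":0,"z":6,"wx":0,"wy":0,"wz":0,"fingers":25},
    {"x":0,"y":0,"z":8,"wx":0,"wy":0,"wz":0,"fingers":25},
    {"x":0,"y":0,"z":10,"wx":0,"wy":0,"wz":0,"fingers":25},
  ],
)

```text
time: 9.02
position: [0.5046, 0.1552, 0.0611]
tool_rot: [3.141, 0.002, 2.688]
ft_force: [-3.3, -1.5, 8.4]
width: 0.0319
grasp_force: 61.8
```

Emit:
carry_out(
  targets=[
    {"x":0,"y":0,"z":2,"wx":0,"wy":0,"wz":0,"fingers":25},
    {"x":0,"y":0,"z":4,"wx":0,"wy":0,"wz":0,"fingers":25},
    {"x":0,"y":0,"z":6,"wx":0,"wy":0,"wz":0,"fingers":25},
    {"x":0,"y":0,"z":8,"wx":0,"wy":0,"wz":0,"fingers":25},
    {"x":0,"y":0,"z":9.5,"wx":0,"wy":0,"wz":0,"fingers":25},
    {"x":0,"y":0,"z":9.5,"wx":0,"wy":0,"wz":0,"fingers":25},
  ],
)

```text
time: 9.78
position: [0.5046, 0.1552, 0.0514]
tool_rot: [3.141, 0.001, 2.688]
ft_force: [-2.2, -2.3, 6.3]
width: 0.0322
grasp_force: 61.8
```

Emit:
carry_out(
  targets=[
    {"x":0,"y":0,"z":1,"wx":0,"wy":0,"wz":0,"fingers":25},
    {"x":0,"y":0,"z":2,"wx":0,"wy":0,"wz":0,"fingers":25},
    {"x":0,"y":0,"z":3,"wx":0,"wy":0,"wz":0,"fingers":25},
    {"x":0,"y":0,"z":3.5,"wx":0,"wy":0,"wz":0,"fingers":25},
  ],
)

```text
time: 10.28
position: [0.5046, 0.1552, 0.048]
tool_rot: [3.141, 0.002, 2.688]
ft_force: [-3.0, 0.2, 7.6]
width: 0.0321
grasp_force: 61.8
```

Emit:
carry_out(
  targets=[
    {"x":0,"y":0,"z":0.7,"wx":0,"wy":0,"wz":0,"fingers":25},
    {"x":0,"y":0,"z":1.4,"wx":0,"wy":0,"wz":0,"fingers":25},
  ],
)

```text
time: 10.52
position: [0.5047, 0.1552, 0.0479]
tool_rot: [3.141, 0.002, 2.688]
ft_force: [-6.2, -2.1, 18.8]
width: 0.0317
grasp_force: 63.2
```

Emit:
carry_out(
  targets=[
    {"x":0,"y":0,"z":0.6,"wx":0,"wy":0,"wz":0,"fingers":25},
    {"x":0,"y":0,"z":1,"wx":0,"wy":0,"wz":0,"fingers":25},
    {"x":0,"y":0,"z":1,"wx":0,"wy":0,"wz":0,"fingers":25},
  ],
)

```text
time: 10.9
position: [0.5047, 0.1552, 0.0478]
tool_rot: [3.14, 0.002, 2.688]
ft_force: [-6.6, -2.8, 22.0]
width: 0.0317
grasp_force: 63.5
```

```bash
python3 bore.py w7
```

```text
10.9 [0.5046538  0.15519559 0.04782266] [3.14029664e+00 2.41671728e-03 2.68811715e+00] [-6.59766187 -2.76841578 21.95890546] 0.03169918179552004 63.45836162567139
neck top z 0.09648421575076828 foot z 0.029484215750768275
bushing 0.09548421575076828 ((0.5048499703407288, 0.15731704235076904), 0.017796002328395844) (array([0.50455597, 0.15687125]), np.float64(0.01709018672555646))
bushing 0.07048421575076828 ((0.5005918741226196, 0.1581471860408783), 0.026498809456825256) (array([0.49851945, 0.15939814]), np.float64(0.02279370277462125))
block ((538.3988037109375, 138.73635864257812), (33.19569778442383, 40.4509391784668), 13.151830673217773)
block ((504.01068115234375, 156.14889526367188), (91.39921569824219, 90.93306732177734), 13.714675903320312)
```

It's seated: the TCP has stopped at 0.0478, which puts the foot at about 0.028 (home), and the force has risen to 22 N. I'll ease off, release and retreat.

Emit:
carry_out(
  targets=[
    {"x":0,"y":0,"z":-1.5,"wx":0,"wy":0,"wz":0,"fingers":25},
    {"x":0,"y":0,"z":-1.5,"wx":0,"wy":0,"wz":0,"fingers":85},
    {"x":0,"y":0,"z":-1.5,"wx":0,"wy":0,"wz":0,"fingers":85},
    {"x":0,"y":0,"z":-1.5,"wx":0,"wy":0,"wz":0,"fingers":85},
    {"x":0,"y":0,"z":-1.5,"wx":0,"wy":0,"wz":0,"fingers":85},
    {"x":0,"y":0,"z":-10,"wx":0,"wy":0,"wz":0,"fingers":85},
    {"x":0,"y":0,"z":-40,"wx":0,"wy":0,"wz":0,"fingers":85},
    {"x":0,"y":0,"z":-80,"wx":0,"wy":0,"wz":0,"fingers":85},
    {"x":0,"y":0,"z":-100,"wx":0,"wy":0,"wz":0,"fingers":85},
    {"x":0,"y":0,"z":-100,"wx":0,"wy":0,"wz":0,"fingers":85},
  ],
)

```text
time: 12.2
position: [0.5055, 0.1555, 0.146]
tool_rot: [3.139, 0.004, 2.688]
ft_force: [0.3, -0.4, -0.6]
width: 0.0848
grasp_force: 0.0
```

```bash
python3 bore.py w8;  python3 - <<'E'
from workcell import robot
import cv2,numpy as np
p=cv2.imread("pics/w8.png");q,_=robot.get_image("scene")
cv2.imwrite("pics/w8b.png",np.hstack([cv2.resize(p,(400,300)),cv2.resize(q[120:240,300:460],(400,300))]))
E
```

```text
12.2 [0.50554922 0.15553121 0.14597995] [3.13875984 0.00381767 2.68783662] [ 0.31457925 -0.41346575 -0.55794753] 0.08481149130002541 0.0
neck top z 0.0966333271740603 foot z 0.029633327174060295
bushing 0.0956333271740603 ((0.504469096660614, 0.1562076061964035), 0.01726759970188141) (array([0.50444447, 0.1559927 ]), np.float64(0.016824325208740373))
bushing 0.0706333271740603 ((0.504369854927063, 0.15616460144519806), 0.02692382037639618) (array([0.50428956, 0.15624662]), np.float64(0.02647022024333504))
block ((503.8852844238281, 156.19744873046875), (90.777587890625, 90.5678939819336), 13.741621017456055)
hole px [317.39919355 237.40322581] 248 (array([0.50670153, 0.15488213]), np.float64(0.028530208598317106)) 0.0004892404651103758
```

View pics/w8b.png

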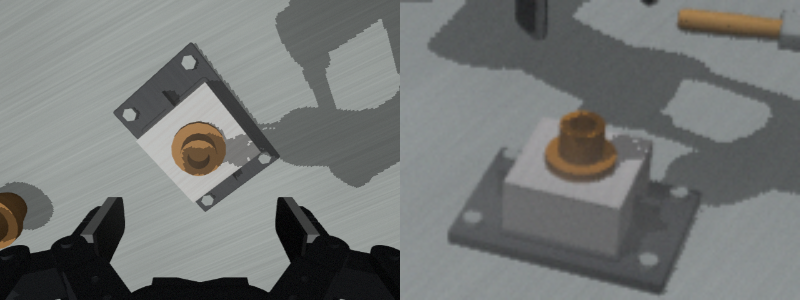

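The views show the flange flush on the block (scene half at (580,160)) and centred within 0.5 mm, and the gripper is clear.

```bash
python3 -c "
from workcell import robot
print(robot.hand_in())"
```

```text
the job is handed in; nothing more can be done
None
```

The middle bushing is pressed home in the bore with its flange flush on the block and the gripper clear. I never touched the large or small bushing, and I handed the job in at about 12 s.

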